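Show a finish sample label up

ROBOT

A 7-joint arm with a two-finger parallel gripper is mounted at the origin on a cart in front of the work surface, level with it; the furniture and walls round the work are solid. World frame = base frame: x ahead of the robot, y to its left, z up, the work surface at z = 0. Lengths are in m, angles in rad, forces in N, time in s.
With the tool pointing down it reaches from about 0.425 to 0.925 m from the base axis. Payload 6.8 kg.
Tool frame: the origin (TCP) lies between the finger pads, 19 mm behind the fingertips; this is the grasp point; z points along the fingers, y is the line along which they close (so a half turn about z gives the same grasp; the last joint's range is limited). The gripper opens to 85 mm and grips with 20 to 120 N. Pads are 22 mm wide; open, the fingers measure 114 mm over their backs; the gripper's body (76 mm by 85 mm) begins 54 mm behind the grasp point. The pads swing forward as they close: fully open they stand 13 mm farther back than shut.
Start: joints at [-0.108, 0.477, 0.022, 1.555, -0.011, 1.109, -0.083], TCP at [0.675, 0, 0.25] pointing down, gripper open.
Joint ranges: [-2.96, 2.96], [-0.34, 2.1], [-1.41, 1.46], [0.24, 2.44], [-1.37, 4.51], [0.17, 1.92], [-2.96, 2.96]. Speed limits (rad/s): [2.39, 2.39, 3.14, 3.14, 3.14, 3.14, 3.14].

INTERFACE

Orientations are given as a unit quaternion [w, x, y, z].
In Python, from station import bot gives the robot as it stands. The module is installed in compiled form; this text tells all that it offers.
- The arm moves only by the shell command python3 -m jog 'ROWS' [OPENING] [FORCE]. ROWS is JSON, a list of rows, each a list of 4 numbers: the shift along the tool's x, y, z in cm, then the turn about the tool's z in rad. In form: [[x, y, z, spin], ...]. A call has 1 to 20 rows; each row is the pose to reach, as a shift and turn from the pose commanded when the call began, along the tool's axes at that moment; what a row does not reach only later rows make up. A row lasts 1/12 s, in which the tool goes at most 41.7 mm and 7.16 degrees, less where a joint would pass 70% of its speed; a pose out of reach is approached as far as the arm can. A call with a gripper value outside its range is refused whole. OPENING is the closure, from -1 (fully open) to 1 (shut), set as the call begins (- or left out, the last holds). The fingers move at their own pace and stop on an object; FORCE is the grip in N (left out, the last holds). Time passes only in rows, so rows that repeat a pose let the fingers close. It gives the time, the measured TCP pose, the force, the opening and the grip force at its end, in the units of the state.
- bot.get_obs(): the state, without advancing time (a new reading comes with each control period).
- bot.read_camera(name): name is "scene" or "side" or "wrist"; returns a dict with "pixels" (384x512x3 uint8, red, green, blue), "depth" (384x512 float32, m along the optical axis (not along the pixel's ray), 0 where there is no reading), "fovy" (degrees; the focal length in pixels is half the picture's height over the tangent of half this angle, whatever the lens; pixels are square), "cx", "cy" (the principal point, pixels), "pose" (4x4, takes a point from camera to world coordinates). Camera axes: x right, y down, z forward; pixel columns grow to the right and rows downward; lengths in m; the calibration is good to about 2 mm. A picture is of the moment at which its call begins.
- bot.hand_in(): hands the job in; it is judged then, once.
The state is a dict: "t": time; "q": joint angles; "joint_vel": joint speeds; "joint_torque": joint torques, N m; "eef_pos": TCP position; "tool_rot": TCP orientation; "contact_force": force on the tool from outside, world axes, zero at the start; "torque": the same for the moment, N m; "gripper_width": opening from 0.0 (shut) to 1.0 (fully open); "grasp_force": force on a finger pad.
Only numpy, scipy, OpenCV 4.12 (cv2) and the standard library are available. Lean on these libraries where they do the work, as an engineer would, in place of code of your own. Each camera call takes 0.05 s, during which the arm holds its last target. There are 200 camera calls.

TASK

Swing the drying lamp's arm all the way to the left, clear of the two finish samples that stand under it. Then take the sample with the small corner notch: the notch marks its bare label end, so hold it by the other, lacquered end and keep the fingers off the label end. Lift it out of its stand and finish while still holding it with the label about 20 cm above the middle of the ceramic viewing tile, tipped so that the label side looks up at about 45 degrees (flatter is fine), leaving the un-notched sample and the other things alone.

Things in the scene. Friction and masses are not known exactly. Their poses are not given: they have to be found in the camera images.
- lamp_arm (a joint): drying lamp's arm on a vertical post: at 0 it points from the post roughly toward the robot; grows (rad) as it swings to the robot's left (clockwise from above) to its stop at 1.7; starts at 0 to 0.35. Stiff hinge (0.15 Nm), stays where left. 12 mm tube at 168 mm height; lamp head 76 mm wide, 136 to 182 mm high, 180 mm from the post
- lamp_handle (a point): centre of the top of the black upright handle peg on the lamp arm, 235 mm above the bench; the peg is a round pin of 14 mm diameter, its thin part 60 mm long below this point, and stands 85 mm from the post's axis
- lamp_hinge (a point): point on the lamp post's vertical hinge axis, at the height of the handle's top (235 mm above the bench); the post itself ends at 197 mm. Round foot of 96 mm diameter
- sample: notched finish sample: wooden strip 140 long (x) x 8 thick (y) x 45 mm high (z), 35 to 70 g, standing on a long edge, any heading. Origin: middle of the underside, 8 mm above the bench. +x: toward the bare, paler label end (x = 25 to 70 mm; the rest is lacquered). Notch 16 x 14 mm at the +x, +z corner. Label on the +y face: seen from above, notched end away from you, it is on your left
- stand_a: aluminium stand that holds the notched sample, 50 mm along the sample x 60 x 23 mm high, fixed to the bench; the sample sits 15 mm deep in its slot (0.8 mm play each side) and lifts straight up. Origin: centre of its underside; x along the slot
- label (a point): centre of the paper label on the notched sample, in its frame at x = +41, y = +4 (on the face), z = +21.5 mm; axes as the sample's, y points out of the label
- grip_end (a point): middle of the lacquered end of the notched sample, a good place to hold it: in its frame x = -48, y = 0, z = 22.5 mm; clear of the stand, 30 mm above the bench as it stands
- blank: the other finish sample, same size, wood and kind of stand, but without notch or label; to be left alone. Axes as the sample's, its paler end at +x; origin middle of the underside
- tile: square ceramic viewing tile, 130 x 130 x 7 mm, fixed flat on the bench on the robot's right; origin: centre of its underside
- sanding_block: sanding block 56 x 101 x 28 mm lying near the robot, to be left alone; origin: centre of its underside
- masking_tape: roll of masking tape, 90 mm diameter, 24 mm high, to be left alone; origin: centre of its underside
- wood_caul: wooden block 45 x 150 x 22 mm beyond the tile, to be left alone; origin: centre of its underside
Not all that is in view belongs to the job. What is shaped like the sample but purple is not meant.

How it is judged:
On the way, in this order (a step that is already met when the one before it is completed fails the run):
1. the lamp arm is swung to the left, clear of the samples (above 1.3 rad), with the notched sample still in its stand (value of joint lamp_arm above 1.3 rad and distance of sample from where it was at the start of the episode below 0.02 m), for 0.2 s.
2. the notched sample is held by its lacquered part and lifted out of its stand (label more than 80 mm above the bench) (value of joint lamp_arm above 1.3 rad and contact force between the fingers and sample above 1 N and x of the grasp point in the frame of sample below 0.014 m and height (world z) of label above 0.08 m), for 0.2 s.
At the end, for the whole second after the job is handed in: Notched sample held at rest by its lacquered part (tool centre at x below +14 mm of its frame), label facing within 55 degrees of straight up, its centre within 60 mm of the tile's centre from above and 130 to 290 mm high, held end above 90 mm; lamp arm beyond 1.3 rad (value of joint lamp_arm above 1.3 rad and contact force between the fingers and sample above 1 N and x of the grasp point in the frame of sample below 0.014 m and angle between sample's own y axis and vertical below 0.96 rad and horizontal distance between label and tile below 0.06 m and height (world z) of label between 0.13 and 0.29 m and height (world z) of grip_end above 0.09 m and linear speed of sample below 0.03 m/s); the arm keeps its last pose, push and grip.
It fails at once if the fingers hold or press the label end (contact force between the fingers and sample above 0.5 N and x of the grasp point in the frame of sample above 0.018 m).
It fails at once if the un-notched sample is disturbed (20 mm) (distance of blank from where it was at the start of the episode above 0.02 m).
It fails at once if the sanding block is disturbed (30 mm) (distance of sanding_block from where it was at the start of the episode above 0.03 m).
It fails at once if the masking tape is disturbed (30 mm) (distance of masking_tape from where it was at the start of the episode above 0.03 m).
It fails at once if the wood caul is disturbed (30 mm) (distance of wood_caul from where it was at the start of the episode above 0.03 m).
It also fails if it takes over 56 s, if anything falls off the work surface, if the arm or the gripper's body presses on something with over 40 N, if the wrist force passes 120 N, or if a joint passes its speed limit or range.

## Working session

There is one attempt and no reset: what is moved stays moved. The work goes in short steps, Python scripts to look and compute and a shell command to move; the robot and the scene stay as the last step left them, time stands still between calls to the robot, and variables do not carry over. Pictures are saved under pics/ and viewed, at most 14 in all, crops included, and the job is handed in when it is done.

```bash
mkdir -p pics; cat > h.py <<'E'
import numpy as np, cv2
from station import bot
def cam(n):
    c=bot.read_camera(n); c['f']=c['pixels'].shape[0]/2/np.tan(np.radians(c['fovy'])/2); return c
def pts(c):
    d=c['depth']; v,u=np.mgrid[:d.shape[0],:d.shape[1]]
    P=np.stack([(u-c['cx'])/c['f']*d,(v-c['cy'])/c['f']*d,d],-1)
    W=P@c['pose'][:3,:3].T+c['pose'][:3,3]; W[d==0]=np.nan; return W
def ray(c,u,v,z):
    r=c['pose'][:3,:3]@np.array([(u-c['cx'])/c['f'],(v-c['cy'])/c['f'],1]); o=c['pose'][:3,3]
    return o+r*(z-o[2])/r[2]
def save(c,n): cv2.imwrite('pics/'+n,c['pixels'][:,:,::-1])
E
python3 - <<'E'
from h import *
c=cam('scene'); s=cam('side')
cv2.imwrite('pics/a.png',c['pixels'][:,:,::-1]);save(s,'b.png')
for k in(c,s): print(k['pose'].round(3),k['f'])
o=bot.get_obs();print(o['t'],o['eef_pos'],o['tool_rot'])
E
```

```text
[[ 0.484 -0.56   0.672 -0.401]
 [-0.875 -0.302  0.377 -0.501]
 [-0.008 -0.771 -0.637  1.059]
 [ 0.     0.     0.     1.   ]] 360.7170563546979
[[-0.977 -0.127  0.172  0.293]
 [-0.213  0.488 -0.847  1.204]
 [ 0.023 -0.864 -0.503  0.836]
 [ 0.     0.     0.     1.   ]] 440.1268126648648
0.1 [ 6.74507812e-01 -3.43749777e-05  2.49127603e-01] [-5.32826558e-04  7.07121132e-01  7.07091951e-01 -6.27115371e-04]
```

View pics/a.png

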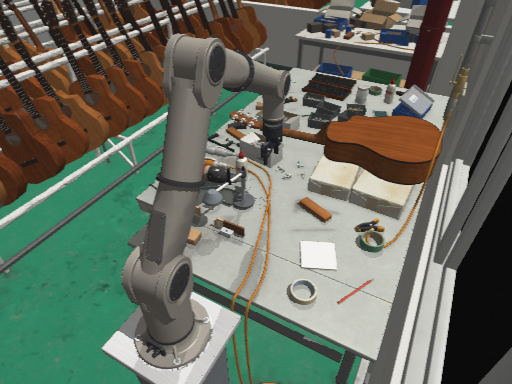

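View pics/b.png

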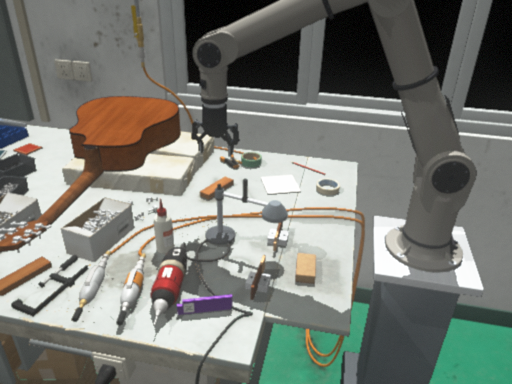

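The scene view shows the lamp post at (243,190), the tile at (318,255), and a sample with its stand at (229,228). In the side view the post is at (221,235), the peg at (245,187), sample-like strips at (258,272) and (278,238), and the purple decoy at (205,303). I'll enlarge the sample area.

```bash
python3 - <<'E'
from h import *
c=cam('scene'); s=cam('side')
a=cv2.resize(c['pixels'][145:250,180:275],None,fx=4.2,fy=4.2,interpolation=3)
b=cv2.resize(s['pixels'][175:320,190:330],None,fx=3.04,fy=3.04,interpolation=3)[:441]
a=a[:440];b=b[:440]
cv2.imwrite('pics/c.png',np.hstack([a[:,:370],b])[:,:,::-1]); print(a.shape,b.shape)
W=pts(s)
for u,v in[(245,181),(221,190),(274,211),(258,258),(265,262),(252,290),(278,225),(276,245)]: print(u,v,W[v,u].round(3))
np.savez('c0.npz',**{k+n:v for k,x in(('c',c),('s',s)) for n,v in x.items()})
E
```

```text
(440, 399, 3) (440, 426, 3)
245 181 [0.55  0.127 0.232]
221 190 [0.627 0.111 0.182]
274 211 [0.456 0.164 0.168]
258 258 [ 0.496  0.174 -0.   ]
265 262 [0.471 0.19  0.002]
252 290 [0.472 0.361 0.044]
278 225 [0.457 0.065 0.054]
276 245 [0.451 0.124 0.02 ]
```

View pics/c.png

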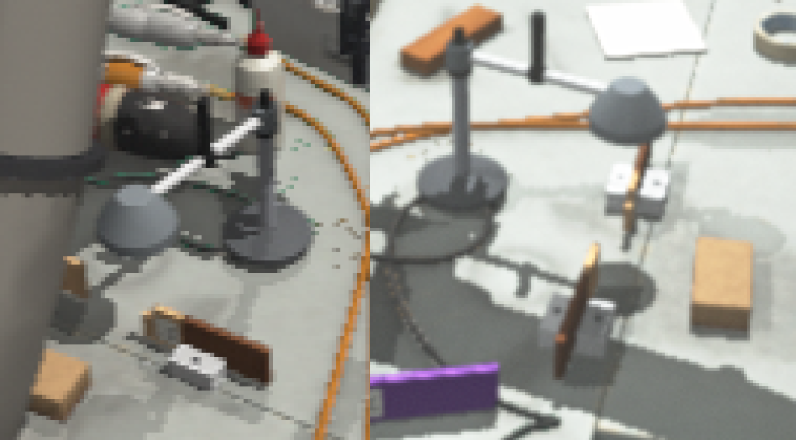

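The right half (side view) shows the lamp head at crop (628,108), the peg at (538,50), and two sample strips at (637,190) and (580,310). The purple decoy is at (435,390). The left half (scene view) shows a strip with a paper label and pale end at (160,325), its lacquered end to the right. Another strip's pale end is partly hidden at (75,275). Next I'll measure all of these from the depth clouds.

```bash
python3 - <<'E'
from h import *
z=np.load('c0.npz')
for k in 'cs':
    c={n[1:]:z[n] for n in z.files if n[0]==k}; W=pts(c); I=c['pixels'].astype(int)
    def box(x0,x1,y0,y1,z0,z1): return (W[...,0]>x0)&(W[...,0]<x1)&(W[...,1]>y0)&(W[...,1]<y1)&(W[...,2]>z0)&(W[...,2]<z1)
    print('cam',k)
    m=box(.45,.72,.0,.3,.195,.245); 
    print('peg',m.sum(),W[m].mean(0).round(4),np.ptp(W[m],axis=0).round(3))
    m=box(.6,.72,.0,.2,.08,.19)&(np.hypot(W[...,0]-.64,W[...,1]-.115)<.03); 
    print('post',m.sum(),W[m].mean(0).round(4),W[m].min(0).round(3),W[m].max(0).round(3))
    m=box(.58,.75,.0,.22,.005,.03); print('foot',m.sum(),W[m].mean(0).round(4),W[m].min(0).round(3),W[m].max(0).round(3))
    for n,b in (('S1',(.36,.56,-.1,.2,.03,.075)),('S2',(.36,.56,.22,.45,.03,.075))):
        m=box(*b)&(I[...,0]-I[...,2]>15)
        if m.sum()<5: continue
        v,u=np.nonzero(m); P=W[m]; l=cv2.fitLine(P[:,:2].astype('f4'),2,0,.01,.01).ravel()
        t=(P[:,:2]-l[2:])@l[:2]; print(n,m.sum(),u.min(),u.max(),v.min(),v.max(),l.round(3),t.min().round(3),t.max().round(3),P.min(0).round(3),P.max(0).round(3))
    m=box(.3,.9,-.6,-.05,.003,.02)&(I.min(-1)>215); print('tile',m.sum(),np.median(W[m],0).round(3) if m.any() else 0)
    if m.any(): print(cv2.minAreaRect(W[m][:,:2].astype('f4')))
E
```

```text
cam c
peg 43 [0.5562 0.1187 0.2167] [0.1   0.029 0.044]
post 105 [0.6248 0.1019 0.1453] [0.615 0.092 0.083] [0.641 0.118 0.19 ]
foot 421 [0.6466 0.1037 0.0179] [0.58  0.001 0.005] [0.75  0.219 0.03 ]
S1 171 191 244 218 233 [ 0.332 -0.943  0.441  0.073] -0.139 0.07 [0.361 0.003 0.03 ] [0.456 0.193 0.059]
S2 25 195 200 206 212 [0.046 0.999 0.464 0.231] -0.01 0.012 [0.459 0.221 0.03 ] [0.469 0.244 0.057]
tile 886 [ 0.5   -0.289  0.008]
((0.5059199929237366, -0.2872028946876526), (0.132587268948555, 0.1283705085515976), 23.387624740600586)
cam s
peg 80 [0.5608 0.1227 0.2158] [0.096 0.127 0.049]
post 233 [0.6318 0.1132 0.1435] [0.61  0.093 0.081] [0.648 0.124 0.189]
foot 706 [0.6508 0.1121 0.0185] [0.581 0.001 0.005] [0.75  0.219 0.03 ]
S1 94 273 303 223 261 [ 0.585 -0.811  0.44   0.111] -0.112 0.066 [0.361 0.038 0.03 ] [0.459 0.197 0.057]
S2 164 251 301 255 293 [0.245 0.97  0.465 0.295] -0.094 0.068 [0.361 0.222 0.03 ] [0.477 0.362 0.057]
tile 1660 [ 0.541 -0.291  0.005]
((0.6000331044197083, -0.3097035586833954), (0.5980367064476013, 0.5172576904296875), 0.19696520268917084)
```

```bash
python3 -m jog '[[0,0,-5,-0.1],[6,-6,-5,-0.6],[12.3,-12.6,-5,-1.38],[12.3,-12.6,-5,-1.38],[12.3,-12.6,-5,-1.38],[12.3,-12.6,-5,-1.38],[12.3,-12.6,-5,-1.38],[12.3,-12.6,-5,-1.38],[12.3,-12.6,-5,-1.38],[12.3,-12.6,-5,-1.38],[12.3,-12.6,-5,-1.38],[12.3,-12.6,-5,-1.38],[12.3,-12.6,-5,-1.38],[12.3,-12.6,-5,-1.38]]' -1 20
python3 - <<'E'
from h import *
c=cam('wrist');save(c,'w1.png');print(c['pose'].round(3),c['f'])
W=pts(c);I=c['pixels'].astype(int)
m=(W[...,2]>.222)&(W[...,2]<.26)&(np.hypot(W[...,0]-.548,W[...,1]-.123)<.04);print(m.sum(),W[m].mean(0),np.ptp(W[m],axis=0))
print(bot.get_obs()['q'])
E
```

```text
t: 1.37
eef_pos: [0.5489, 0.1228, 0.2999]
tool_rot: [-0.0, 0.096, 0.995, -0.0]
contact_force: [-0.3, 0.4, 0.1]
gripper_width: 1.0
grasp_force: 0.0
[[ 0.19   0.932  0.308  0.47 ]
 [ 0.982 -0.18  -0.06   0.136]
 [-0.001  0.314 -0.949  0.423]
 [ 0.     0.     0.     1.   ]] 310.3534853814428
416 [0.54762106 0.1216441  0.23252066] [0.01359777 0.01342059 0.01410094]
[-0.10925127  0.26321705 -0.26891023  1.75440426  0.07634069  1.13437783
  0.97674986]
```

View pics/w1.png

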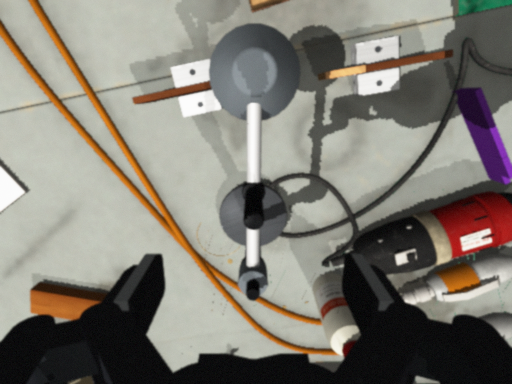

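The wrist view shows the peg at (254,205), the post at (252,280) and the lamp head at (254,70) over the notched sample's left part. The blank's pale end is at (345,72). I'll measure the post top and the arm angle.

```bash
python3 - <<'E'
from h import *
c=cam('wrist')
W=pts(c);p=np.array([.5476,.1216])
m=(W[...,2]>.186)&(W[...,2]<.205)&(np.hypot(W[...,0]-.631,W[...,1]-.107)<.03);print('post',m.sum(),W[m].mean(0),np.ptp(W[m],axis=0))
m=(W[...,2]>.166)&(W[...,2]<.180)&(np.hypot(W[...,0]-.59,W[...,1]-.113)<.025);P=W[m];l=cv2.fitLine(P[:,:2].astype('f4'),2,0,.01,.01).ravel();print('tube',m.sum(),l,P.min(0),P.max(0))
d=l[:2]*-np.sign(l[0]);print('ang',np.arctan2(d[1],-d[0]),'hinge',p-.085*d)
E
python3 -m jog '[[-0.1,-0.1,4,0],[-0.1,-0.1,8,0],[-0.1,-0.1,9.5,0],[-0.1,-0.1,9.5,0],[-0.1,-0.1,9.5,0]]'
```

```text
post 211 [0.63073337 0.1048549  0.19420952] [0.01242953 0.01180522 0.01212915]
tube 411 [ 0.9817189  -0.1903366   0.59823364  0.11133932] [0.58157365 0.1030215  0.16833023] [0.61463132 0.11960073 0.17506376]
ang 0.191505 hinge [0.63104611 0.10542139]
t: 1.88
eef_pos: [0.5496, 0.1219, 0.2048]
tool_rot: [-0.001, 0.095, 0.995, -0.0]
contact_force: [-0.3, 0.9, 0.2]
gripper_width: 0.996
grasp_force: 0.0
```

```bash
python3 -m jog '[[0,0,0,0],[0,0,0,0],[0,0,0,0],[0,0,0,0],[0,0,0,0],[-0.06,1.02,0,0.12],[-0.24,2.02,0,0.24],[-0.54,2.99,0,0.36],[-0.96,3.93,0,0.48],[-1.48,4.8,0,0.6],[-2.11,5.6,0,0.72],[-2.83,6.33,0,0.84],[-3.62,6.96,0,0.96],[-4.49,7.5,0,1.08],[-5.42,7.92,0,1.2],[-6.39,8.23,0,1.32],[-7.06,8.38,0,1.4],[-7.06,8.38,0,1.4],[-7.06,8.38,0,1.4],[-7.06,8.38,0,1.4]]' 1 20
python3 - <<'E'
from h import *
c=cam('side')
o=bot.get_obs();p=o['eef_pos'];print(o['q'],'ang',np.arctan2(p[1]-.1054,.631-p[0]))
cv2.imwrite('pics/s2.png',c['pixels'][130:330,150:340,::-1].repeat(2,0).repeat(2,1))
E
```

```text
t: 3.55
eef_pos: [0.6342, 0.1896, 0.2054]
tool_rot: [-0.0, 0.714, 0.7, -0.001]
contact_force: [-4.4, -3.5, 3.6]
gripper_width: 0.158
grasp_force: 20.9
[-0.40940558  0.49715967  0.03410783  1.63173223 -0.01836983  1.01552713
 -0.39048571] ang 1.6084312562241487
```

View pics/s2.png

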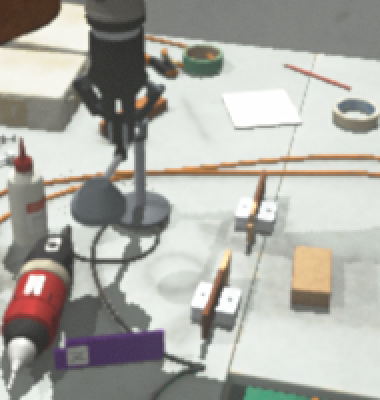

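The lamp arm now points left at about 1.6 rad, with the head at crop (98,198). Both samples are still in their stands at (256,215) and (215,300). I'll release the peg, retreat upward and hover over the notched sample.

```bash
python3 -m jog '[[0,0,0,0],[0,0,0,0],[0,0,0,0],[0,0,0,0],[0,0,-4,0],[0,0,-8,0],[0,0,-10,0],[-3,-3,-10,0],[-6,-6,-10,0],[-9,-9,-10,0],[-12,-12,-10,0],[-14,-15,-10,0],[-15,-18,-10,0],[-15,-18,-10,0],[-15,-18,-10,0],[-15,-18,-10,0]]' -1
python3 - <<'E'
from h import *
w=cam('wrist');c=cam('scene')
np.savez('c1.npz',**{k+n:v for k,x in(('w',w),('c',c)) for n,v in x.items()})
a=cv2.resize(c['pixels'][175:325,250:400],(400,400),interpolation=3)
cv2.imwrite('pics/d.png',np.hstack([cv2.resize(w['pixels'],(400,300)),np.zeros((300,0,3),np.uint8)])[:,:,::-1]); 
b=np.zeros((400,800,3),np.uint8);b[:300,:400]=cv2.resize(w['pixels'],(400,300),interpolation=cv2.INTER_AREA);b[:,400:]=a
cv2.imwrite('pics/d.png',b[:,:,::-1])
E
```

```text
t: 4.93
eef_pos: [0.4528, 0.0449, 0.3056]
tool_rot: [0.0, 0.714, 0.7, 0.001]
contact_force: [0.0, -0.7, 1.2]
gripper_width: 1.0
grasp_force: 0.0
```

View pics/d.png

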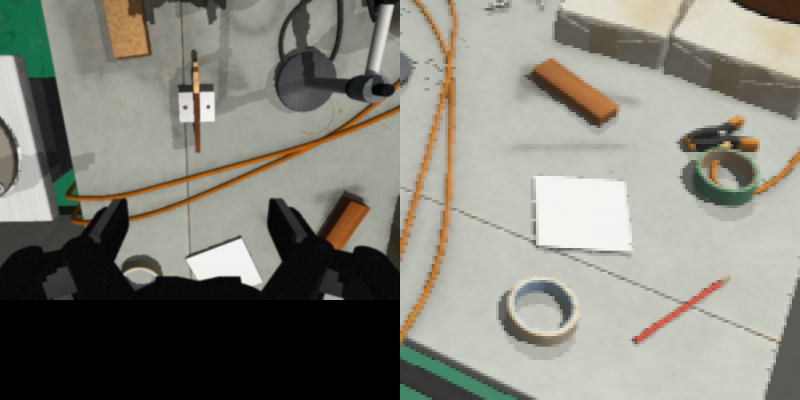

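The wrist view on the left shows the notched sample, pale end with corner notch at (195,65), stand at (196,105) and lacquered end at (197,145). The sanding block is at (127,28). On the right are the tile at (583,213), tape at (543,310) and caul at (573,90). Candidates (side view): strip (278,238) is notched and labelled, so chosen; strip (258,272) is the blank; (205,303) is the purple decoy. The next script measures and makes the close crop.

```bash
python3 - <<'E'
from h import *
z=np.load('c1.npz')
C={k:{n[1:]:z[n] for n in z.files if n[0]==k} for k in 'wc'}
w=C['w'];W=pts(w);I=w['pixels'].astype(int)
m=(W[...,2]>.040)&(W[...,2]<.07)&(abs(W[...,0]-.45)<.05)&(W[...,1]>-.02)&(W[...,1]<.17)
P=W[m];r=cv2.minAreaRect(P[:,:2].astype('f4'));l=cv2.fitLine(P[:,:2].astype('f4'),2,0,.01,.01).ravel();t=(P[:,:2]-l[2:])@l[:2]
print('S',m.sum(),r,l,l[2:]+l[:2]*t.min(),l[2:]+l[:2]*t.max(),P[:,2].min(),P[:,2].max())
v,u=np.nonzero(m);print(u.min(),u.max(),v.min(),v.max())
m=(W[...,2]>.017)&(W[...,2]<.028)&(abs(W[...,0]-.45)<.06)&(W[...,1]>0)&(W[...,1]<.17);print('stand',cv2.minAreaRect(W[m][:,:2].astype('f4')))
c=C['c'];V=pts(c);J=c['pixels'].astype(int)
m=((J.min(-1)>200)).astype(np.uint8);n,L,st,_=cv2.connectedComponentsWithStats(m);k=L[255,318];
cn=cv2.findContours((L==k).astype(np.uint8),0,2)[0][0][:,0];Q=np.array([ray(c,a,b,.007)[:2] for a,b in cn],'f4');print('tile',cv2.minAreaRect(Q),cv2.boxPoints(cv2.minAreaRect(Q)))
for nm,(x,y) in (('tape',(302,291)),('caul',(315,209))):
    a=V[y-25:y+25,x-30:x+30].reshape(-1,3);a=a[(a[:,2]>.012)&(a[:,2]<.04)];print(nm,len(a),a.min(0),a.max(0))
cv2.imwrite('pics/e.png',np.hstack([cv2.resize(w['pixels'][50:210,200:300],(400,560),interpolation=3),cv2.resize(c['pixels'][205:250,205:250],(400,560),interpolation=3)])[:,:,::-1])
E
```

```text
S 686 ((0.45288345217704773, 0.06855551153421402), (0.008290375582873821, 0.1373419314622879), 0.5191330313682556) [ 0.00834201 -0.9999652   0.4530717   0.06548424] [0.45247324 0.13722362] [ 4.53618929e-01 -1.11064310e-04] 0.04027967089769435 0.0549453857440243
247 256 80 194
stand ((0.4531481862068176, 0.06882499158382416), (0.05989132449030876, 0.05006762221455574), 0.41635066270828247)
tile ((0.5047017335891724, -0.28644463419914246), (0.13022083044052124, 0.1322411745786667), 23.915878295898438) [[ 0.41837662 -0.2523965 ]
 [ 0.4719865  -0.37328365]
 [ 0.59102684 -0.32049277]
 [ 0.53741693 -0.19960561]]
tape 243 [ 0.27440339 -0.34785694  0.01223149] [ 0.45791212 -0.25867351  0.03064817]
caul 486 [ 0.6820218  -0.27823442  0.01203087] [ 0.85643716 -0.10662461  0.03993946]
```

View pics/e.png

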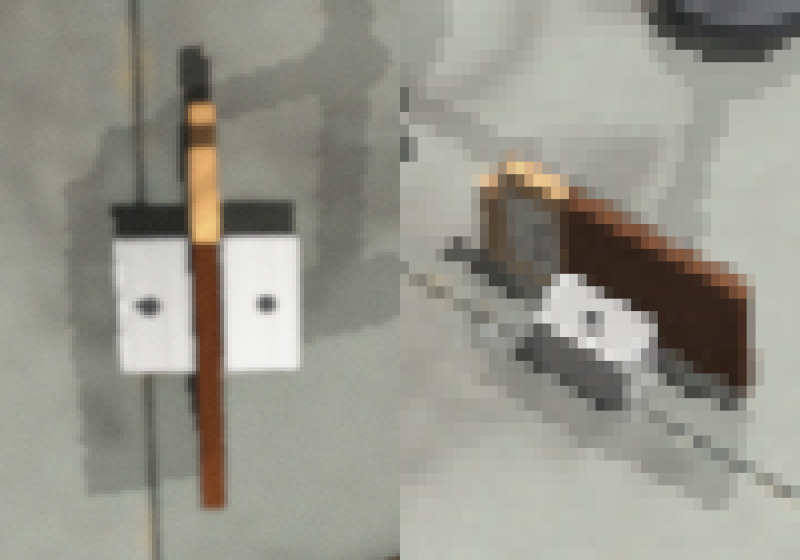

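The crop confirms it. The pale end at top left (200,130) has the notch, and in the scene view the paper label at (525,235) is on the face toward the robot; the lacquer runs down to (212,490).

Moves cannot tilt the tool. So I will lift the sample out, stand it on the tile, topple it label-up, then regrip the lacquered end by its edges.

```bash
python3 -m jog '[[-2.4,0.1,4,-0.03],[-2.4,0.1,8,-0.03],[-2.4,0.1,12,-0.03],[-2.4,0.1,16,-0.03],[-2.4,0.1,20,-0.03],[-2.4,0.1,24,-0.03],[-2.4,0.1,26,-0.03],[-2.4,0.1,27.2,-0.03],[-2.4,0.1,27.2,-0.03],[-2.4,0.1,27.2,-0.03]]'
python3 -m jog '[[0,0,0,0],[0,0,0,0],[0,0,0,0],[0,0,0,0],[0,0,0,0],[0,0,0,0],[0,0,0,0],[0,0,0,0]]' 1 60
```

```text
t: 5.87
eef_pos: [0.453, 0.0207, 0.0322]
tool_rot: [-0.0, 0.703, 0.711, -0.001]
contact_force: [0.3, -0.1, -0.2]
gripper_width: 0.996
grasp_force: 0.0
t: 6.53
eef_pos: [0.4528, 0.0203, 0.0333]
tool_rot: [0.0, 0.704, 0.711, 0.0]
contact_force: [-1.2, -0.4, 5.1]
gripper_width: 0.087
grasp_force: 59.7
```

```bash
python3 -m jog '[[0,0,-1,0],[0,0,-2,0],[0,0,-4,0],[0,0,-7,0],[0,0,-10,0],[0,0,-13,0],[0,0,-13,0],[0,0,-13,0],[0,0,-13,0],[0,0,-13,0]]'
python3 - <<'E'
from h import *
s=cam('side');o=bot.get_obs();cv2.imwrite('pics/f.png',cv2.resize(s['pixels'][90:310,180:400],(600,600))[:,:,::-1])
R=__import__('scipy.spatial.transform',fromlist=['R']).Rotation.from_quat(np.roll(o['tool_rot'],-1));print(o['q'],R.as_matrix().round(3))
d=np.array([.5224,-.3803,o['eef_pos'][2]])-o['eef_pos'];print(o['eef_pos'],R.inv().apply(d)*100)
c=cam('scene');
for u,v in [(338,302),(372,280),(355,291)]:print(ray(c,u,v,.004))
E
```

```text
t: 7.37
eef_pos: [0.4516, 0.0202, 0.1623]
tool_rot: [-0.001, 0.704, 0.711, -0.001]
contact_force: [0.7, -0.1, -1.0]
gripper_width: 0.088
grasp_force: 58.9
[-0.2611335   0.23053787  0.08913392  2.15922405 -0.02957136  0.75526101
 -0.14266711] [[-0.01   1.    -0.002]
 [ 1.     0.01  -0.   ]
 [-0.    -0.002 -1.   ]]
[0.45162116 0.02021048 0.16206741] [-4.01204752e+01  6.67310807e+00  2.89985670e-03]
[ 0.34325293 -0.41886547  0.004     ]
[ 0.48599968 -0.49565325  0.004     ]
[ 0.41269383 -0.45621983  0.004     ]
```

View pics/f.png

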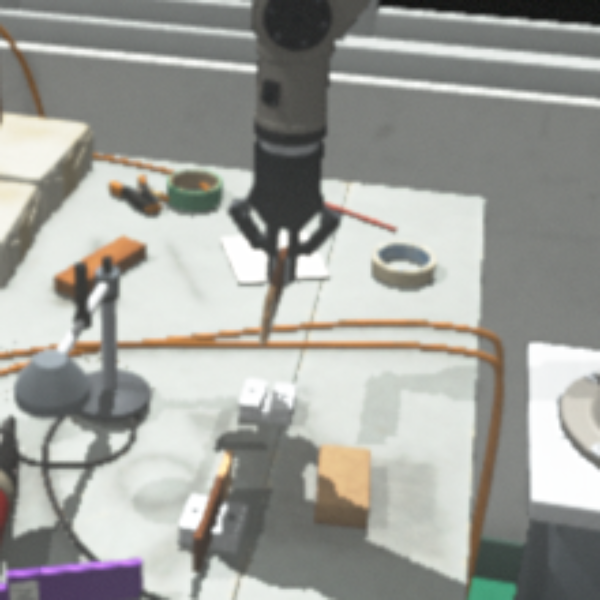

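The sample is held at crop (275,290), clear of its empty stand at (265,400), and the blank is undisturbed at (212,510). Next I carry it over the tile.

```bash
python3 -m jog '[[-1,0.2,0,0],[-3,0.5,0,-0.03],[-6,1,0,-0.06],[-9,1.5,0,-0.1],[-12,2,0,-0.13],[-15,2.5,0,-0.16],[-18,3,0,-0.19],[-21,3.5,0,-0.22],[-24,4,0,-0.25],[-27,4.5,0,-0.28],[-30,5,0,-0.31],[-33,5.5,0,-0.34],[-36,6,0,-0.37],[-38,6.35,0,-0.39],[-39.3,6.55,0,-0.41],[-40.1,6.7,0,-0.41],[-40.1,6.7,0,-0.41],[-40.1,6.7,0,-0.41],[-40.1,6.7,0,-0.41]]'
python3 - <<'E'
from h import *
w=cam('wrist');s=cam('side');c=cam('scene')
b=np.zeros((400,800,3),np.uint8);b[:300,:400]=cv2.resize(w['pixels'],(400,300));b[:,400:]=cv2.resize(c['pixels'][150:350,230:430],(400,400));cv2.imwrite('pics/g.png',b[:,:,::-1])
for n,k in(('w',w),('s',s),('c',c)):
    W=pts(k);I=k['pixels'].astype(int)
    m=(W[...,2]>.10)&(W[...,2]<.20)&(I[...,0]-I[...,2]>25)&(np.hypot(W[...,0]-.5,W[...,1]+.33)<.13)
    if m.sum()>5: P=W[m];print(n,m.sum(),P.min(0).round(3),P.max(0).round(3),cv2.fitLine(P.astype('f4'),2,0,.01,.01).ravel().round(3))
print(bot.get_obs()['q'])
E
```

```text
t: 9.05
eef_pos: [0.5236, -0.3783, 0.1624]
tool_rot: [-0.001, 0.544, 0.839, 0.0]
contact_force: [0.3, 0.2, -1.1]
gripper_width: 0.086
grasp_force: 58.8
w 6499 [ 0.476 -0.399  0.166] [ 0.561 -0.279  0.194] [-0.417  0.909 -0.003  0.5   -0.327  0.181]
s 72 [ 0.476 -0.378  0.143] [ 0.529 -0.261  0.185] [-0.404  0.879 -0.254  0.492 -0.295  0.167]
c 111 [ 0.466 -0.364  0.138] [ 0.513 -0.268  0.187] [-0.409  0.886 -0.217  0.486 -0.303  0.168]
[ 0.42258632  0.51994091  0.14755052  1.7136892  -0.09295735  0.91508855
  1.02909546]
```

View pics/g.png

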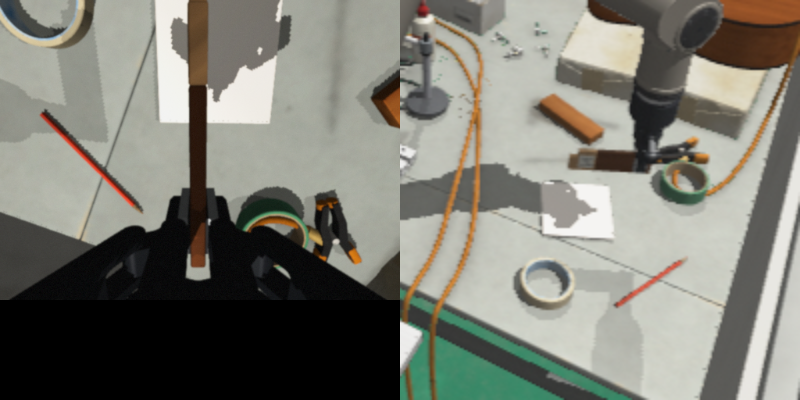

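The sample is level and aligned over the tile (wrist view; tile at (220,60)). A green tape roll sits at wrist (265,222). I'll measure its position, then lower the sample.

```bash
python3 - <<'E'
from h import *
w=cam('wrist');W=pts(w);I=w['pixels'].astype(int)
m=(I[...,1]-I[...,0]>15)&(W[...,2]>.005)&(W[...,2]<.06);P=W[m];print(m.sum(),P.min(0),P.max(0))
E
python3 -m jog '[[0,0,3,0],[0,0,6,0],[0,0,9,0],[0,0,11,0],[0,0,12,0],[0,0,12.5,0],[0,0,12.8,0],[0,0,12.8,0],[0,0,12.8,0]]'
```

```text
1525 [ 0.29290353 -0.48692813  0.00500036] [ 0.70412683 -0.29475385  0.03327992]
t: 10.0
eef_pos: [0.5244, -0.3805, 0.0363]
tool_rot: [0.001, 0.544, 0.839, 0.0]
contact_force: [0.2, -0.2, -0.5]
gripper_width: 0.087
grasp_force: 58.8
```

```bash
python3 -m jog '[[0,0,0.1,0],[0,0,0.2,0],[0,0,0.2,0],[0,0,0.2,0]]'; python3 -m jog '[[0,0,0.1,0],[0,0,0.1,0],[0,0,0.1,0]]'
```

```text
t: 10.33
eef_pos: [0.5237, -0.38, 0.0334]
tool_rot: [0.0, 0.544, 0.839, 0.0]
contact_force: [-1.0, 0.6, -0.5]
gripper_width: 0.087
grasp_force: 58.8
t: 10.58
eef_pos: [0.5238, -0.3802, 0.0325]
tool_rot: [0.0, 0.544, 0.839, 0.0]
contact_force: [-0.6, 0.7, 4.9]
gripper_width: 0.088
grasp_force: 59.6
```

```bash
python3 -m jog '[[0,0,-0.05,0],[0,0,-0.05,0],[0,0,-0.05,0],[0,0,-0.05,0],[0,0,-0.05,0]]' 0 20
python3 - <<'E'
from h import *
w=cam('wrist');s=cam('side')
cv2.imwrite('pics/hh.png',np.hstack([cv2.resize(w['pixels'],(400,300)),cv2.resize(s['pixels'][120:270,200:400],(400,300))])[:,:,::-1])
W=pts(w);I=w['pixels'].astype(int)
m=(I[...,1]-I[...,0]>15)&(W[...,2]>.015)&(W[...,2]<.06)&(W[...,0]>.55)&(W[...,1]<-.33);P=W[m];print(m.sum(),P.min(0),P.max(0))
m=(W[...,2]>.03)&(W[...,2]<.07)&(I[...,0]-I[...,2]>25)&(np.hypot(W[...,0]-.5,W[...,1]+.33)<.13)
P=W[m];print(m.sum(),P.min(0).round(3),P.max(0).round(3),cv2.fitLine(P.astype('f4'),2,0,.01,.01).ravel().round(3))
E
```

```text
t: 11.0
eef_pos: [0.5235, -0.3799, 0.0323]
tool_rot: [-0.0, 0.544, 0.839, -0.0]
contact_force: [0.5, -0.1, 0.3]
gripper_width: 0.5
grasp_force: 0.0
39 [ 0.62095369 -0.43052447  0.01500591] [ 0.62641375 -0.42369947  0.01910562]
6804 [ 0.476 -0.412  0.036] [ 0.536 -0.28   0.07 ] [-0.404  0.915 -0.007  0.5   -0.328  0.051]
```

View pics/hh.png

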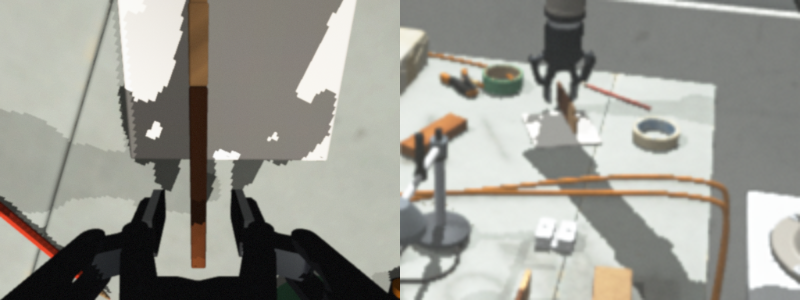

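The sample stands on edge on the tile at wrist (198,130). I'll open fully, move to its middle and push its upper edge along tool +y, away from the label face.

```bash
python3 -m jog '[[0,0,0,0],[0,0,0,0],[0,0,0,0],[0,0,-1.1,0],[1.5,0,-1.1,0],[3,0,-1.1,0],[4.2,0,-1.1,0],[4.2,1,-1.1,0],[4.2,2,-1.1,0],[4.2,3,-1.1,0],[4.2,3.5,-1.1,0],[4.2,3.9,-1.1,0],[4.2,4.2,-1.1,0],[4.2,4.5,-1.1,0],[4.2,4.8,-1.1,0],[4.2,5.1,-1.1,0],[4.2,5.4,-1.1,0],[4.2,5.4,-1.1,0]]' -1
python3 - <<'E'
from h import *
w=cam('wrist');cv2.imwrite('pics/i.png',w['pixels'][:,:,::-1])
W=pts(w);I=w['pixels'].astype(int)
m=(W[...,2]>-.01)&(W[...,2]<.07)&(I[...,0]-I[...,2]>25)&(np.hypot(W[...,0]-.5,W[...,1]+.33)<.13)
P=W[m];print(m.sum(),P.min(0).round(3),P.max(0).round(3),cv2.minAreaRect(P[:,:2].astype('f4')))
E
```

```text
t: 12.6
eef_pos: [0.5564, -0.3192, 0.0435]
tool_rot: [0.0, 0.544, 0.839, 0.0]
contact_force: [0.2, 0.2, 1.2]
gripper_width: 1.001
grasp_force: 0.0
15216 [ 0.427 -0.407 -0.001] [ 0.583 -0.258  0.017] ((0.5253448486328125, -0.3316957354545593), (0.10844391584396362, 0.16326211392879486), 53.54704284667969)
```

View pics/i.png

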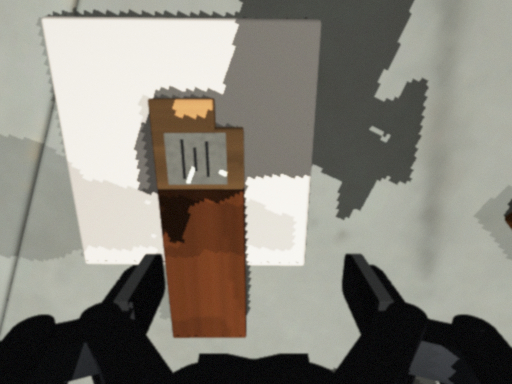

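The sample lies flat and label-up, with the label at (195,160) and the lacquered end overhanging the tile edge at (208,300). I'll raise a little, then measure it.

```bash
python3 -m jog '[[0,0,-2,0],[0,0,-5,0],[0,0,-5,0],[0,0,-5,0]]'
python3 - <<'E'
from h import *
from scipy.spatial.transform import Rotation as R
w=cam('wrist');W=pts(w);I=w['pixels'].astype(int)
m=((I[...,0]-I[...,2]>30)&(W[...,2]>.006)&(W[...,2]<.03)&(np.hypot(W[...,0]-.51,W[...,1]+.33)<.11)).astype(np.uint8)
n,L,st,_=cv2.connectedComponentsWithStats(m);k=1+st[1:,4].argmax();cn=max(cv2.findContours((L==k).astype(np.uint8),0,2)[0],key=len)[:,0]
Q=np.array([ray(w,a,b,.015)[:2] for a,b in cn],'f4');r=cv2.minAreaRect(Q);print(r,np.median(W[L==k],0))
B=cv2.boxPoints(r);o=bot.get_obs();T=R.from_quat(np.roll(o['tool_rot'],-1))
b=np.array([-.406,.914]); e=[B[(i+1)%4]-B[i] for i in range(4)];e=max(e,key=lambda x:x@b/np.linalg.norm(x)*(np.linalg.norm(x)>.1));e=e/np.linalg.norm(e)
c=np.array(r[0]);g=c-.045*e;print('dir',e,'grip',g,'label',c+.041*e,'tool x',T.as_matrix()[:2,0],'eef',o['eef_pos'])
print('shift cm',T.inv().apply(np.r_[g-o['eef_pos'][:2],.020-o['eef_pos'][2]])*100,'spin cw',-(np.arctan2(e[1],e[0])-np.arctan2(*T.as_matrix()[1::-1,0])))
E
```

```text
t: 12.98
eef_pos: [0.5568, -0.3206, 0.0955]
tool_rot: [0.002, 0.544, 0.839, 0.0]
contact_force: [0.2, -0.4, 0.5]
gripper_width: 0.997
grasp_force: 0.0
((0.5288006067276001, -0.32460087537765503), (0.04531184211373329, 0.13784369826316833), 24.201391220092773) [ 0.53089802 -0.32701516  0.0145362 ]
dir [-0.4099449  0.9121102] grip [ 0.54724813 -0.36564584] label [ 0.51199287 -0.28720436] tool x [-0.40745313  0.91322564] eef [ 0.55587662 -0.31990426  0.09411062]
shift cm [-3.81871758 -2.65793057  7.41242701] spin cw -0.0027300764203972427
```

```bash
python3 -m jog '[[-2,-1.4,0,0],[-3.8,-2.65,0,0],[-3.8,-2.65,0,0],[-3.8,-2.65,3,0],[-3.8,-2.65,5.5,0],[-3.8,-2.65,6.8,0],[-3.8,-2.65,7.4,0],[-3.8,-2.65,7.4,0],[-3.8,-2.65,7.4,0]]' 
python3 -m jog '[[0,0,0,0],[0,0,0,0],[0,0,0,0],[0,0,0,0],[0,0,0,0],[0,0,0,0],[0,0,0,0],[0,0,0,0]]' 1 60
```

```text
t: 13.78
eef_pos: [0.5473, -0.3652, 0.0198]
tool_rot: [0.0, 0.544, 0.839, -0.0]
contact_force: [0.4, 0.0, -0.2]
gripper_width: 1.002
grasp_force: 0.0
t: 14.45
eef_pos: [0.5476, -0.3654, 0.0207]
tool_rot: [0.001, 0.544, 0.839, 0.0]
contact_force: [-1.1, 0.0, 6.3]
gripper_width: 0.509
grasp_force: 61.9
```

```bash
python3 -m jog '[[0,0,-0.5,0],[0,0,-1,0],[0,0,-2,0],[0,0,-3,0],[0,0,-4.5,0],[0,0,-6,0],[0,0,-8,0],[0,0,-10,0],[0,0,-12,0],[0,0,-14,0],[0,0,-16,0],[0,0,-17.5,0],[0,0,-18.5,0],[0,0,-18.5,0],[0,0,-18.5,0],[0,0,-18.5,0],[0,0,-18.5,0],[0,0,-18.5,0]]'
python3 - <<'E'
from h import *
w=cam('wrist');s=cam('side');c=cam('scene')
for n,k in(('w',w),('s',s),('c',c)):
    W=pts(k);I=k['pixels'].astype(int)
    m=(W[...,2]>.10)&(W[...,2]<.30)&(I[...,0]-I[...,2]>25)&(np.hypot(W[...,0]-.52,W[...,1]+.31)<.12)
    P=W[m]
    if len(P)>8:
        q=P-P.mean(0);print(n,len(P),P.min(0).round(3),P.max(0).round(3),'normal',np.linalg.svd(q,full_matrices=False)[2][2].round(3))
Ws=pts(s);m=(Ws[...,2]>.15)&(Ws[...,2]<.19)&(Ws[...,0]>.4)&(Ws[...,0]<.75)&(Ws[...,1]>.13)&(Ws[...,1]<.33);print('lamp',Ws[m].mean(0))
a=cv2.resize(w['pixels'],(400,300));b=cv2.resize(s['pixels'][90:310,150:400],(400,352))[:300]
cv2.imwrite('pics/j.png',np.hstack([a,b])[:,:,::-1]); print(bot.get_obs()['joint_vel'].round(3))
E
```

```text
t: 15.95
eef_pos: [0.5465, -0.3648, 0.2033]
tool_rot: [-0.001, 0.544, 0.839, -0.0]
contact_force: [-0.3, 0.6, -0.3]
gripper_width: 0.507
grasp_force: 61.3
w 24971 [ 0.48  -0.397  0.194] [ 0.601 -0.261  0.268] normal [ 0.047  0.018 -0.999]
s 134 [ 0.482 -0.391  0.192] [ 0.569 -0.253  0.203] normal [-0.009  0.008  1.   ]
c 253 [ 0.476 -0.392  0.19 ] [ 0.561 -0.259  0.203] normal [ 0.018  0.002 -1.   ]
lamp [0.63303492 0.27854153 0.16929799]
[-0.001 -0.002  0.002 -0.002 -0.001 -0.001 -0.001]
```

View pics/j.png

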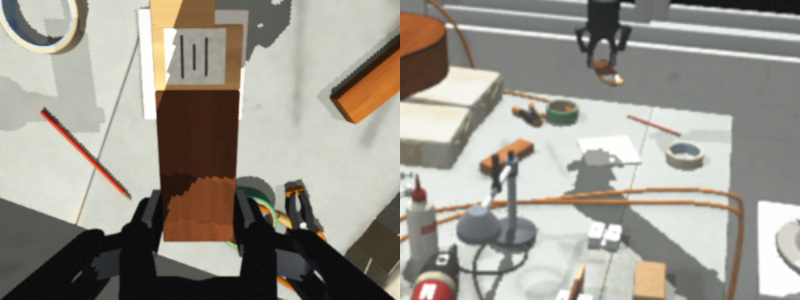

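The sample is held level by its lacquered end at wrist (198,200). The label at (197,55) faces up about 20 cm above the tile, and the lamp is still to the left.

```bash
python3 -c "from station import bot; print(bot.hand_in())"
```

```text
the job is handed in; nothing more can be done
None
```

I handed the job in at about 16 s with the lamp arm swung left to about 1.6 rad and the notched sample held by its lacquered end, label flat and facing up about 20 cm above the middle of the tile; no verdict came back.

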